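Load culture flasks into the isolator through its port

TASK

Flip the transport case's toggle latch open and lift its lid right up, then move the two flat culture flasks, one after the other, through the port in the box's sloping front and set them down gently, standing upright on the floor inside. Neither the flasks nor the gripper may touch the port's frame. Leave the case open, the round jar in its place in the case, and everything else on the bench undisturbed.

Things in the scene. Friction and masses are not known exactly. Their poses are not given: they have to be found in the camera images.
- transport_case: Grey case, fixed to the bench: tub 112 (x) by 232 mm (y), rim 70 mm high, walls and floor 6 mm; 125 mm high with the lid shut. Origin: centre of its underside, on the bench; the latch side faces its -x, y along its length, z up. Inside, in a row along y about 70 mm apart, in any order, stand two flat flasks and a low round jar.
- case_latch (a joint): Toggle latch, rad: 0 closed (lever upright), 1.9 open (lever swung out to the case's -x, a little below level). Pin along the case's y, at x -64, y -60, z 40 mm in the case frame. Opened by pushing the lever's top from the lid side to -x (2 to 3 N); past its dead point at 0.45 rad it snaps open by itself. Below about 0.25 rad its nose holds the lid shut.
- latch_tip (a point): Centre of the top end of the latch lever, a steel strip 30 mm wide (case y) and 6 mm thick (10 mm in the top 12 mm) set 16 mm outward of its pin: closed, its top is at x -80 mm in the case frame, 155 mm above the bench, 30 mm above the lid.
- case_lid (a joint): Hinge of the lid, rad: 0 shut, up to 1.75 (leaning back). Stiff: it stays where it is left; lifting takes about 3 to 6 N at the tongue. Hinge line along the case's y at x +56, z 70 mm in the case frame, on the side away from the latch. The lid is a 55 mm deep cover as long and wide as the case.
- lid_hinge (a point): Point on the lid's hinge line, middle of the case's length. Turns with the lid.
- lid_tongue (a point): Grip point in the black lifting tongue on the lid's front: 30 mm wide (case y), 14 mm thick, standing 36 mm out. The point lies 15 mm from its free end, at mid width and thickness; lid shut: x -77, y +50, z 102 mm in the case frame. Held by its two sides it can turn between the fingers as the lid swings up.
- isolator: Enclosed box, fixed: 260 (x) by 300 mm (y), 212 mm high, walls 6 mm, floor 12 mm; white front and sides, clear roof and back. Origin: centre of its underside, on the bench; front faces its -x, z up. The front wall rises to 102 mm; from there a clear panel leans back, 30 degrees from level, up to z 212 mm at x +60 mm. The only way in is the port in that panel.
- port_rim: Dark steel frame of the port; its axes and origin are those of the isolator (under the box, not in the port). Clear opening 170 mm wide (y) and 122 mm up the slope, seen from above x -118 to -12 mm in the isolator frame; bars 12 mm wide, 4 mm proud of the panel.
- port (a point): Centre of the port opening, in the outer plane of the panel: x -65, y 0, z 140 mm in the isolator frame.
- jar: Low round jar, 40 mm across, 55 mm tall, in the case. Origin: centre of its underside.
- flask_a: Flat white culture flask with a flat-sided grey cap, 113 mm tall, about 0.06 to 0.13 kg. Body 52 mm (x) by 26 mm (y), 72 mm tall; then a neck 34 by 22 mm; cap 30 mm (x) by 24 mm (y) from 87 mm up to the top. Origin: centre of its underside; z up; it stands in the case with its x along the case's x. The two flasks are alike.
- flask_b: Flat white culture flask with a flat-sided grey cap, 113 mm tall, about 0.06 to 0.13 kg. Body 52 mm (x) by 26 mm (y), 72 mm tall; then a neck 34 by 22 mm; cap 30 mm (x) by 24 mm (y) from 87 mm up to the top. Origin: centre of its underside; z up; it stands in the case with its x along the case's x. The two flasks are alike.
- conical_small: Bystander: small conical amber flask, 72 mm foot, 115 mm tall. Origin: centre of its underside.
- dish_stack: Bystander: white round stack of dishes, 84 mm across, 36 mm tall. Origin: centre of its underside.
- reagent: Bystander: round bottle, 68 mm across, 140 mm tall. Origin: centre of its underside.
- beaker: Bystander: glass beaker, 72 mm across, 85 mm tall. Origin: centre of its underside.
- tip_tray: Bystander: low grey divided tray, 120 x 85 x 40 mm. Origin: centre of its underside.

How it is judged:
By the outcome, as a careful person would: the job done as asked, in the order asked, and still so for the second after the job is handed in, with the robot touching nothing.
It also fails if it takes over 72 s, if anything falls off the work surface, if the arm or the gripper's body presses on something with over 40 N, if the wrist force passes 120 N, or if a joint passes its speed limit or range.

ROBOT

A 7-joint arm with a two-finger parallel gripper is mounted at the origin on the work surface. World frame = base frame: x ahead of the robot, y to its left, z up, the work surface at z = 0. Lengths are in m, angles in rad, forces in N, time in s.
With the tool pointing down it reaches from about 0.4 to 0.85 m from the base axis. Payload 10.4 kg.
Tool frame: the origin (TCP) lies midway between the tips of the shut fingers; the grasp point (between the pads) lies 19 mm behind it; z points along the fingers, x is the direction in which the jaws open and shut, and the axes are right-handed (so a half turn about z gives the same grasp; the last joint's range is limited). The gripper opens to 87 mm and grips with 3 to 60 N. Pads are 19 mm wide; open, the fingers measure 117 mm over their backs; the gripper's body (75 mm by 190 mm) begins 51 mm behind the grasp point.
Start: joints at [1.191, 0.332, -0.065, 1.46, 0.022, 1.35, -0.088], TCP at [0.218, -0.586, 0.223] pointing down, gripper open.
Joint ranges: [-2.6, 2.6], [-0.5, 2.12], [-1.47, 1.34], [0.16, 2.42], [-1.27, 4.41], [0.06, 2.06], [-2.6, 2.6]. Speed limits (rad/s): [2.22, 2.22, 2.79, 2.79, 3.14, 3.14, 3.14].

INTERFACE

Orientations are given as a unit quaternion [x, y, z, w].
In Python, from bench import r gives the robot as it stands. The module is installed in compiled form; this text tells all that it offers.
- The arm moves only by the tool play_rows, never from a script. Its argument "commands" is a list of rows, each a list of 7 numbers: the shift along the world's x, y, z in cm, then the turn, a rotation vector about the world's x, y, z in rad, then the finger opening in cm, from 0 to 8.7. A call has 1 to 20 rows; each row shifts and turns the commanded pose from where the row before left it; what a row does not reach is not made up. A row lasts 1/8 s, in which the tool goes at most 62.5 mm and 10.7 degrees, less where a joint would pass 70% of its speed; a pose out of reach is approached as far as the arm can. A call is refused whole if a number of a shift passes 6.25 or a number of a turn 0.188, either way. A call with a gripper value outside its range is refused whole. The fingers move at their own pace and stop on an object; "grip_force" is the grip in N (left out, the last holds). Time passes only in rows, so rows that do not move let the fingers close. It gives the time, the measured TCP pose, the force and the opening at its end, in the units of the state.
- r.read_state(): the state, without advancing time (a new reading comes with each control period).
- r.camera(name): name is "scene" or "top"; returns a dict with "img" (420x560x3 uint8, red, green, blue), "K" (3x3 intrinsics, pixels), "camera_from_world" (4x4, takes a point from world to camera coordinates). Camera axes: x right, y down, z forward; pixel columns grow to the right and rows downward; lengths in m; the calibration is good to about 2 mm. A picture is of the moment at which its call begins. There is no depth.
- r.close_job(): hands the job in, once; it reports no verdict.
The state is a dict: "time": time; "joint_positions": joint angles; "joint_vel": joint speeds; "joint_torque": joint torques, N m; "ee_pos": TCP position; "eef_rot": TCP orientation; "ft_force": force on the tool from outside, world axes, zero at the start; "torque": the same for the moment, N m; "width": finger opening in m.
Only numpy, scipy, OpenCV 4.12 (cv2) and the standard library are available. Lean on these libraries where they do the work, as an engineer would, in place of code of your own. Each camera call takes 0.05 s, during which the arm holds its last target. There are 200 camera calls.

## Working session

There is one attempt and no reset: what is moved stays moved. The work goes in short steps, Python scripts to look and compute and a tool call to move; the robot and the scene stay as the last step left them, time stands still between calls to the robot, and variables do not carry over. Pictures are saved under pics/ and viewed, about 8 in all and at most 12, crops included, and the job is handed in when it is done.

Besides the shell and the picture viewer there is one more tool, called after "Emit:" by a JSON object that holds its "method" and its "body". play_rows: Moves the arm, as the interface text tells. Its arguments: {"type":"object","properties":{"commands":{"type":"array","items":{"type":"array","items":{"type":"number"}}},"grip_force":{"type":"number"}},"required":["commands"]}

```bash
mkdir -p pics
cat > h.py <<'E'
import numpy as np, cv2
from bench import r
def snap(name,fn):
    c=r.camera(name); np.savez(f'pics/{fn}.npz',**c); cv2.imwrite(f'pics/{fn}.png',c['img'][:,:,::-1]); return c
def load(fn): return dict(np.load(f'pics/{fn}.npz'))
def ray(c,u,v):
    T=c['camera_from_world'];R=T[:3,:3];o=-R.T@T[:3,3]
    return o,R.T@np.linalg.inv(c['K'])@np.array([u,v,1.])
def onz(c,u,v,z):
    o,d=ray(c,u,v); return o+d*(z-o[2])/d[2]
def proj(c,p):
    q=c['camera_from_world']@np.r_[p,1]; q=c['K']@q[:3]; return q[:2]/q[2]
def tri(c1,p1,c2,p2):
    A=[];b=[]
    for c,p in((c1,p1),(c2,p2)):
        o,d=ray(c,*p);d/=np.linalg.norm(d);P=np.eye(3)-np.outer(d,d);A.append(P);b.append(P@o)
    return np.linalg.lstsq(np.vstack(A),np.hstack(b),rcond=None)[0]
E
python3 - <<'E'
from h import *
s=r.read_state()
for k in s: print(k,np.round(s[k],3))
for n in('top','scene'):
    c=snap(n,n+'0'); print(n,np.round(-c['camera_from_world'][:3,:3].T@c['camera_from_world'][:3,3],3),c['K'][0])
E
```

```text
time 0.0
joint_positions [ 1.191  0.333 -0.065  1.461  0.022  1.35  -0.088]
joint_vel [-0.001  0.    -0.     0.001 -0.001  0.    -0.001]
joint_torque [ 0.0000e+00 -6.2325e+01  2.5000e-02 -3.8990e+01 -6.1000e-02  4.0000e-02
  0.0000e+00]
ee_pos [ 0.218 -0.585  0.222]
eef_rot [ 0.821 -0.57  -0.001 -0.   ]
ft_force [0.594 0.184 0.186]
torque [-0.013 -0.012  0.08 ]
width 0.087
top [0.364 0.025 1.349] [406.94570663   0.         280.94784878]
scene [1.148 0.311 1.056] [430.64419625   0.         276.7176554 ]
```

View pics/top0.png

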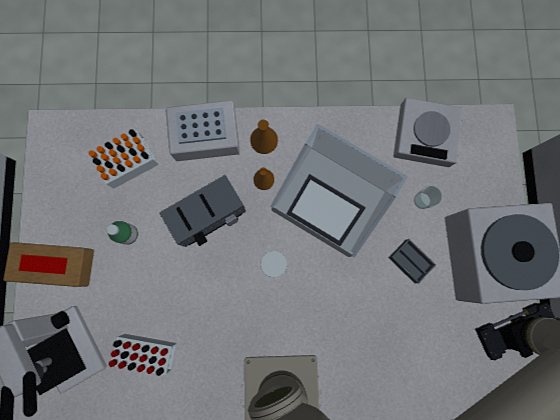

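View pics/scene0.png

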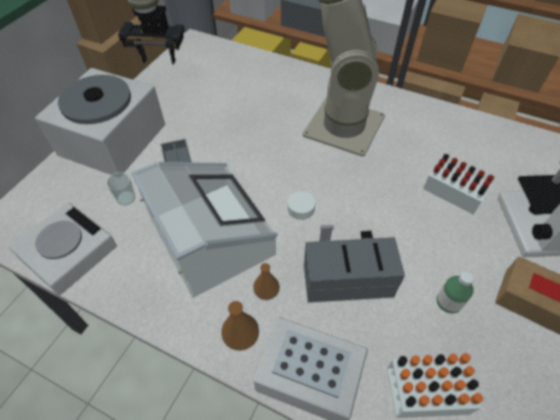

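The top view shows the case at about (203,212) with its tongue at (201,238) and latch at about (235,217). The isolator is at about (338,190), with its port at (325,209). I'll enlarge both regions in one montage.

Run:
```python
from h import *
t=load('top0')['img'];s=load('scene0')['img']
def z(i,x,y,w,h,W,H): return cv2.resize(i[y:y+h,x:x+w],(W,H),interpolation=cv2.INTER_CUBIC)
a=z(t,150,165,100,90,400,360);b=z(s,295,215,120,90,400,300)
c=z(t,265,115,150,150,400,400);d=z(s,120,130,170,170,400,400)
L=np.vstack([a,b[:240]]);Rr=np.vstack([cv2.resize(c,(300,300)),cv2.resize(d,(300,300))])
cv2.imwrite('pics/m1.png',np.hstack([L,Rr])[:,:,::-1])
```

```text
(no output)
```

View pics/m1.png

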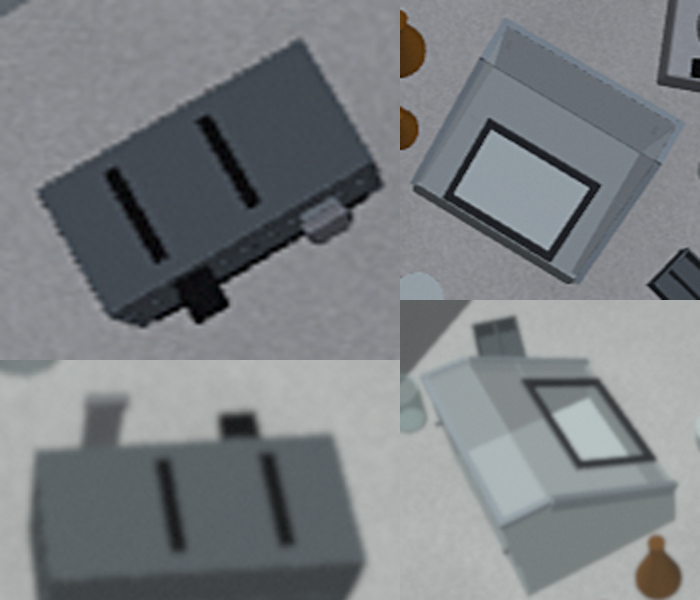

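The montage shows the lid's top corners clearly, and also the latch at (235,219), the tongue at (201,238) and the port frame with its sharp corners. Next I'll turn these pixels into poses and check the sizes.

```bash
cat > m.py <<'E'
from h import *
from scipy.optimize import least_squares
t=load('top0');s=load('scene0')
def fit(name,obs,x0):
    # obs: (cam, (u,v), model point)
    def w(x,p): c,q=np.cos(x[2]),np.sin(x[2]); return np.array([x[0]+c*p[0]-q*p[1],x[1]+q*p[0]+c*p[1],p[2]])
    f=lambda x: np.concatenate([onz(c,*uv,p[2])[:2]-w(x,p)[:2] for c,uv,p in obs])
    sol=least_squares(f,x0,loss='soft_l1',f_scale=.004)
    print(name,np.round(sol.x,4),'deg',np.degrees(sol.x[2]).round(2));print((f(sol.x)*1000).round(1).reshape(-1,2).tolist())
    return sol.x
k=.0
# top: case frame: y along length; latch(-x) side toward robot; latch y=-60 is right in picture
C=[(t,(225.2,175.2),(.056,-.116,.125)),(t,(159.6,212.7),(.056,.116,.125)),(t,(178.7,243.5),(-.056,.116,.125)),(t,(245,206.5),(-.056,-.116,.125)),
 # scene: lid back corners/ front corners
 (s,(305.3,238.),(-.056,-.116,.125)),(s,(394.,234.),(-.056,.116,.125)),(s,(307,271),(.056,-.116,.125)),(s,(404,266.5),(.056,.116,.125))]
sc=lambda x,y:(265+(x-400)/2,115+y/2)
sd=lambda x,y:(120+(x-400)*170/300,130+(y-300)*170/300)
I=[(t,sc(504,18),(.13,.15,.212)),(t,sc(684,122),(.13,-.15,.212)),(t,sc(413,187),(-.13,.15,.102)),(t,sc(575,283),(-.13,-.15,.102))]
def pr(u,y): # along slope u from centre
    n=np.array([-.5,np.sqrt(3)/2])*.004
    return (-.065+u*np.cos(np.pi/6)+n[0],y,.140+u*.5+n[1])
I+=[(t,sc(488,120),pr(.073,.097)),(t,sc(600,186),pr(.073,-.097)),(t,sc(551,260),pr(-.073,-.097)),(t,sc(446,194),pr(-.073,.097))]
if __name__=='__main__':
    a=fit('case',C,[.5,.2,.5]);b=fit('iso',I,[.5,-.1,-.5])
    np.savez('pose0.npz',case=a,iso=b)
E
python3 m.py
python3 - <<'E'
from m import *
for n,p in (('latch',[(t,(231.5,219)),(s,(328,231))]),('tongue end',[(t,(201,244)),(s,(366,232))])):
    print(n,tri(p[0][0],p[0][1],p[1][0],p[1][1]))
a=np.load('pose0.npz')['case']
c,q=np.cos(a[2]),np.sin(a[2])
for p in ((-.08,-.06,.155),(-.077,.05,.102),(-.092,.05,.109)):
    w=np.array([a[0]+c*p[0]-q*p[1],a[1]+q*p[0]+c*p[1],p[2]]);print(p,w,proj(t,w),proj(s,w))
E
```

```text
case [0.5684 0.2266 0.5063] deg 29.01
[[3.8, 4.3], [3.6, -0.4], [7.0, -4.6], [2.7, -1.0], [-2.2, 4.8], [-1.6, 3.2], [-14.1, -6.6], [-17.6, -0.6]]
iso [ 0.6129 -0.1797 -0.5662] deg -32.44
[[1.5, 0.8], [0.9, -1.1], [-9.2, -0.4], [-2.8, 7.7], [-2.3, -0.5], [-0.7, 2.3], [4.7, -1.0], [6.5, -6.5]]
latch [0.53730907 0.14314727 0.1361587 ]
tongue end [0.46922225 0.23453315 0.09921404]
(-0.08, -0.06, 0.155) [0.52756333 0.13532705 0.155     ] [231.56814478 221.99961586] [324.81615283 222.70239991]
(-0.077, 0.05, 0.102) [0.47683967 0.23298007 0.102     ] [201.25014797 241.46105969] [364.51585629 233.33413802]
(-0.092, 0.05, 0.109) [0.46372175 0.22570544 0.109     ] [203.25756394 245.52278628] [363.98133634 227.19441047]
```

Run:
```python
from m import *
def quad(c,box,lo,hi,op):
    x,y,w,h=box;g=c['img'][y:y+h,x:x+w].max(2)
    m=((g>=lo)&(g<hi)).astype(np.uint8)
    n,l,st,ce=cv2.connectedComponentsWithStats(m);i=1+np.argmax(st[1:,4]);m=(l==i).astype(np.uint8)
    cs,hi_=cv2.findContours(m,cv2.RETR_CCOMP,cv2.CHAIN_APPROX_NONE)
    out=[]
    for k in cs:
        if cv2.contourArea(k)<300: continue
        p=cv2.approxPolyN(k,4).reshape(-1,2)+[x,y]; out.append((cv2.contourArea(k),p.tolist()))
    print(op,out)
quad(t,(275,165,105,90),0,75,'port top')
quad(s,(180,165,95,75),0,75,'port scene')
quad(t,(155,170,95,80),60,105,'lid top')
print(t['img'][195,190],t['img'][209,325],s['img'][260,325],t['img'][208,290],s['img'][200,240])
C[4:]=[(s,(306,242.6),(-.056,-.116,.125)),(s,(394.6,237.5),(-.056,.116,.125)),(s,(306.4,280),(.056,-.116,.125)),(s,(404,276),(.056,.116,.125))]
a=fit('case',C,[.5,.2,.5])
c,q=np.cos(a[2]),np.sin(a[2])
for p in ((-.08,-.06,.155),(-.077,.05,.102),(-.092,.05,.109)):
    w=np.array([a[0]+c*p[0]-q*p[1],a[1]+q*p[0]+c*p[1],p[2]]);print(p,w,proj(t,w),proj(s,w))
b=np.load('pose0.npz')['iso'];np.savez('pose0.npz',case=a,iso=b)
```

```text
port top [(3171.5, [[364, 207], [349, 257], [273, 211], [309, 174]]), (2250.0, [[361, 208], [339, 242], [290, 212], [310, 178]])]
port scene [(2006.0, [[231, 175], [264, 220], [221, 224], [189, 175]]), (1685.5, [[230, 176], [261, 218], [222, 224], [193, 178]])]
lid top [(2688.0, [[243, 205], [177, 245], [159, 212], [225, 174]])]
[62 69 77] [145 155 163] [ 92  99 102] [26 27 33] [129 138 137]
case [0.5751 0.2298 0.5066] deg 29.03
[[-2.8, 1.0], [-3.0, -3.7], [0.4, -7.8], [-4.0, -4.3], [3.2, 8.9], [1.5, 4.6], [2.4, -1.2], [1.3, 3.7]]
(-0.08, -0.06, 0.155) [0.53423363 0.13853752 0.155     ] [230.46213688 219.78603646] [324.98025748 225.0800575 ]
(-0.077, 0.05, 0.102) [0.48348534 0.23617773 0.102     ] [200.2076065  239.31557068] [364.82483978 235.65317009]
(-0.092, 0.05, 0.109) [0.47036926 0.2288998  0.109     ] [202.20732949 243.35862825] [364.28598726 229.48349391]
```

Run:
```python
from m import *
T=[(309.5,178.7),(360.3,208.2),(338.7,241.3),(290.8,211.7)]
S=[(230-.5,176.5),(193.8,178.5),(222.5,223.5),(260.5,217.5)]
P=[pr(.061,.085),pr(.061,-.085),pr(-.061,-.085),pr(-.061,.085)]
x=None
f1=fit('iso top',[(t,u,p) for u,p in zip(T,P)],[.61,-.18,-.56])
# project model corners into scene
def w(x,p): c,q=np.cos(x[2]),np.sin(x[2]); return np.array([x[0]+c*p[0]-q*p[1],x[1]+q*p[0]+c*p[1],p[2]])
print('scene pred',[proj(s,w(f1,p)).round(1).tolist() for p in P])
sm=(s['img'].max(2)<75).astype(np.uint8)
img=s['img'][160:235,175:285].copy();cv2.imwrite('pics/ps.png',cv2.resize(img,None,fx=5,fy=5,interpolation=cv2.INTER_NEAREST)[:,:,::-1])
img=s['img'][215:290,295:410].copy();
for p in [(-.056,-.116,.125),(-.056,.116,.125),(.056,-.116,.125),(.056,.116,.125),(-.08,-.06,.155)]:
    u=proj(s,w(np.load('pose0.npz')['case'],p))-[295,215];img[int(round(u[1])),int(round(u[0]))]=(255,0,0)
a=cv2.resize(img,None,fx=6,fy=6,interpolation=cv2.INTER_NEAREST)
cv2.imwrite('pics/cs.png',a[:,:,::-1])
```

```text
iso top [ 0.6153 -0.1792 -0.5687] deg -32.59
[[0.5, 1.9], [0.1, -1.5], [-1.9, -0.4], [1.2, 0.1]]
scene pred [[220.3, 220.4], [192.1, 176.9], [228.9, 176.4], [257.8, 216.9]]
```

View pics/cs.png

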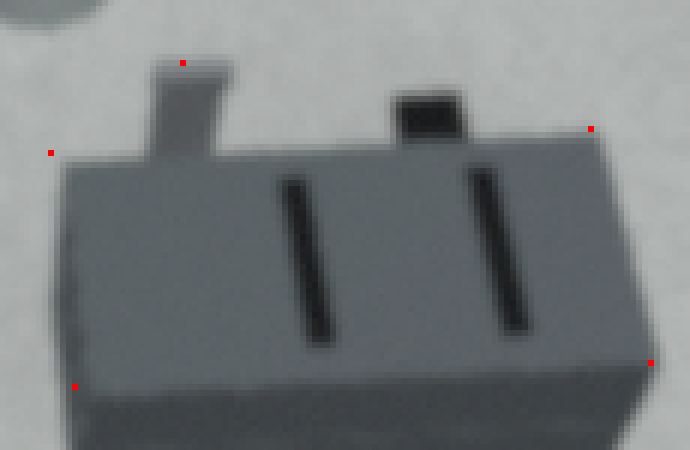

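The scene crop shows the latch and lid. The observed lid corners sit about 2 px right of the projected ones, and the port shows the same offset, so it comes from the cameras' relative calibration. I'll bring the gripper above the lid near the latch and use its known pose to settle the offset.

Emit:
{"method": "play_rows", "body": {"commands": [[0, 0, 4, 0, 0, 0, 0], [0, 0, 4, 0, 0, 0, 0], [0, 0, 4, 0, 0, 0, 0], [0, 0, 4, 0, 0, 0.05, 0], [2.73, 5.74, 0, 0, 0, 0.05, 0], [2.73, 5.74, 0, 0, 0, 0.05, 0], [2.73, 5.74, 0, 0, 0, 0, 0], [2.73, 5.74, 0, 0, 0, 0, 0], [2.73, 5.74, 0, 0, 0, 0, 0], [2.73, 5.74, 0, 0, 0, 0, 0], [2.73, 5.74, 0, 0, 0, 0, 0], [2.73, 5.74, 0, 0, 0, 0, 0], [2.73, 5.74, 0, 0, 0, 0, 0], [2.73, 5.74, 0, 0, 0, 0, 0], [2.73, 5.74, 0, 0, 0, 0, 0], [2.73, 5.74, 0, 0, 0, 0, 0], [2.73, 5.74, 0, 0, 0, 0, 0], [0, 0, 0, 0, 0, 0, 0]], "grip_force": 10}}

```text
time: 2.35
ee_pos: [0.5669, 0.1535, 0.3804]
eef_rot: [0.864, -0.504, -0.003, -0.0]
ft_force: [-0.3, -0.0, 0.0]
width: 0.0009
```

Emit:
{"method": "play_rows", "body": {"commands": [[0.6, 0.7, -5, 0, 0, 0, 0], [0, 0, -5, 0, 0, 0, 0], [0, 0, -5, 0, 0, 0, 0], [0, 0, -3, 0, 0, 0, 0], [0, 0, 0, 0, 0, 0, 0], [0, 0, 0, 0, 0, 0, 0]]}}

```text
time: 3.1
ee_pos: [0.5739, 0.1549, 0.2042]
eef_rot: [0.862, -0.508, 0.001, -0.001]
ft_force: [-1.0, 0.7, 1.3]
width: 0.0006
```

Run:
```python
from h import *
s=r.read_state();print(s['ee_pos'],s['joint_positions'])
c=snap('scene','s1');t=snap('top','t1')
def z(i,x,y,w,h,W,H): return cv2.resize(i[y:y+h,x:x+w],(W,H),interpolation=cv2.INTER_CUBIC)
p=s['ee_pos'];u=proj(c,p);v=proj(t,p);print(u,v)
A=z(c['img'],290,165,120,120,600,600)
B=z(t['img'],150,165,100,100,200,200)
o=np.zeros((600,800,3),np.uint8);o[:,:600]=A;o[:200,600:]=B
cv2.imwrite('pics/m2.png',o[:,:,::-1])
```

```text
[0.57392168 0.15491499 0.20421704] [ 0.2917096   0.37984076 -0.80060527  1.54010125  0.27770226  1.33751331
 -1.60188065]
[326.6941461  228.02618436] [222.94056181 203.71706338]
```

View pics/m2.png

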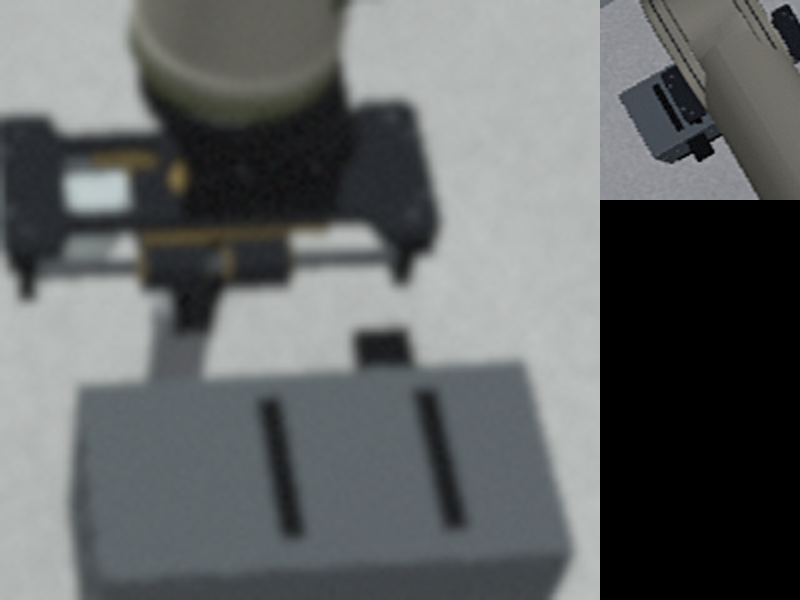

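The fingertips appear at scene pixel (328.6,231), against a projected TCP of (326.7,228). So the scene camera reads about +2 px in u, and the top camera is the truthful one. I'll refit with that correction.

```bash
python3 - <<'E'
from m import *
S=[(306,241.7),(394.7,237.8),(309.7,281.2),(404.2,276.2)]
p=[(-.056,-.116,.125),(-.056,.116,.125),(.056,-.116,.125),(.056,.116,.125)]
C[4:]=[(s,(u[0]-2,u[1]-1.5),q) for u,q in zip(S,p)]
a=fit('case',C,[.57,.22,.5]);a2=fit('case top',C[:4],[.57,.22,.5])
T=[(309.5,178.7),(360.3,208.2),(338.7,241.3),(290.8,211.7)]
P=[pr(.061,.085),pr(.061,-.085),pr(-.061,-.085),pr(-.061,.085)]
S=[(260.5,217.5),(222.5,223.5),(193.8,178.5),(229.5,176.5)]
S=[S[1],S[2],S[3],S[0]]
b=fit('iso',[(t,u,p) for u,p in zip(T,P)]+[(s,(u[0]-2,u[1]-1.5),p) for u,p in zip(S,P)],[.61,-.18,-.56])
np.savez('pose0.npz',case=a,iso=b)
E
cat >> h.py <<'E'
def W(k,p):
    a=np.load('pose0.npz')[k];c,q=np.cos(a[2]),np.sin(a[2])
    return np.array([a[0]+c*p[0]-q*p[1],a[1]+q*p[0]+c*p[1],p[2]])
def inv(k,w):
    a=np.load('pose0.npz')[k];c,q=np.cos(a[2]),np.sin(a[2]);d=np.array(w)-[a[0],a[1],0]
    return np.array([c*d[0]+q*d[1],-q*d[0]+c*d[1],d[2]])
E
python3 -c "
from h import *
p=r.read_state()['ee_pos'];print(inv('case',p).round(4))
for q in [(-.03,-.06,.14),(-.1,-.06,.135),(-.12,-.06,.115)]: print(W('case',q),((W('case',q)-p)*100).round(2))"
```

```text
case [0.5738 0.2283 0.5103] deg 29.24
[[-1.8, 2.2], [-1.2, -2.1], [1.9, -5.9], [-3.2, -2.8], [-0.4, 2.8], [1.6, 1.0], [1.2, 2.4], [1.5, 0.3]]
case top [0.5726 0.226  0.5135] deg 29.42
[[-0.9, 4.1], [0.4, 0.2], [3.4, -3.3], [-2.4, -0.5]]
iso [ 0.6153 -0.1788 -0.5578] deg -31.96
[[1.3, 1.2], [-0.6, -1.3], [-2.0, 0.8], [2.7, 0.4], [5.0, 2.2], [0.0, -0.4], [-3.2, -5.1], [-1.9, 0.6]]
[-0.0354 -0.0639  0.2044]
[0.57693722 0.16129668 0.14      ] [ 0.29  0.6  -6.44]
[0.51585464 0.12710722 0.135     ] [-5.82 -2.81 -6.94]
[0.49840248 0.11733881 0.115     ] [-7.57 -3.79 -8.94]
```

Emit:
{"method": "play_rows", "body": {"commands": [[0.1, 0.3, -3.1, 0, 0, 0, 0], [0.1, 0.2, -3.1, 0, 0, 0, 0], [0, 0, 0, 0, 0, 0, 0], [-0.87, -0.49, 0, 0, 0, 0, 0], [-0.87, -0.49, 0, 0, 0, 0, 0], [-0.87, -0.49, 0, 0, 0, 0, 0], [-0.87, -0.49, 0, 0, 0, 0, 0], [-0.87, -0.49, -0.2, 0, 0, 0, 0], [-0.87, -0.49, -0.4, 0, 0, 0, 0], [-0.87, -0.49, -0.5, 0, 0, 0, 0], [-0.87, -0.49, -0.5, 0, 0, 0, 0], [-0.87, -0.49, -0.5, 0, 0, 0, 0], [-0.87, -0.49, -0.5, 0, 0, 0, 0], [0, 0, 0, 0, 0, 0, 0]]}}

```text
time: 4.95
ee_pos: [0.4876, 0.1105, 0.1142]
eef_rot: [0.862, -0.507, -0.0, 0.0]
ft_force: [-0.2, 0.5, 1.1]
width: 0.0005
```

Run:
```python
from h import *
s=r.read_state();print(s['ee_pos'],inv('case',s['ee_pos']).round(4),s['ft_force'])
p=s['ee_pos']
for q in [(-.084,.05,.18),(-.084,.05,.083)]: print(((W('case',q)-p)*100).round(2))
c=snap('scene','s2')
cv2.imwrite('pics/m3.png',cv2.resize(c['img'][165:285,270:430],(640,480),interpolation=cv2.INTER_CUBIC)[:,:,::-1])
```

```text
[0.48758044 0.11051588 0.11419288] [-0.1328 -0.0607  0.1142] [-0.18655596  0.51810272  1.10062253]
[-1.15 12.04  6.58]
[-1.15 12.04 -3.12]
```

View pics/m3.png

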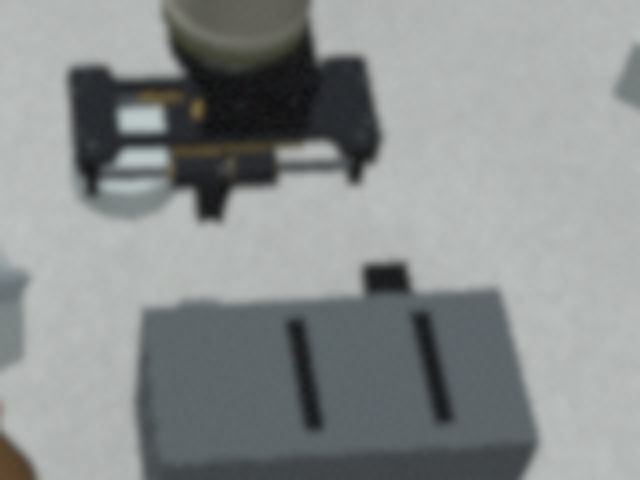

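The picture shows the lever swung out and down, with only its stub visible beyond the lid's front edge at about (200,300), so the latch is open. Next is the tongue.

Emit:
{"method": "play_rows", "body": {"commands": [[0, 0, 4, 0, 0, 0, 5.5], [-0.3, 2.4, 2.6, 0, 0, 0, 5.5], [-0.3, 4.8, 0, 0, 0, 0, 5.5], [-0.3, 4.8, 0, 0, 0, 0, 5.5], [-0.2, 0.1, 0, 0, 0, 0, 5.5], [0, 0, -4, 0, 0, 0, 5.5], [0, 0, -4, 0, 0, 0, 5.5], [0, 0, -1.7, 0, 0, 0, 5.5], [0, 0, 0, 0, 0, 0, 5.5], [0, 0, 0, 0, 0, 0, 0], [0, 0, 0, 0, 0, 0, 0], [0, 0, 0, 0, 0, 0, 0], [0, 0, 0, 0, 0, 0, 0]], "grip_force": 15}}

```text
time: 6.62
ee_pos: [0.4769, 0.2338, 0.0843]
eef_rot: [0.862, -0.507, -0.0, -0.001]
ft_force: [-3.0, 4.7, 2.6]
width: 0.0299
```

Run:
```python
from h import *
s=r.read_state();p=s['ee_pos'];print(s['width'],p,inv('case',p).round(4),s['ft_force'].round(1))
q=inv('case',p); g=q+[0,0,.019]
H=np.array([.056,.07]);v=np.array([g[0],g[2]])-H;rr=np.hypot(*v);a0=np.arctan2(v[1],v[0]);print(rr,a0)
prev=p
for th in np.arange(.1,1.75,.125):
    a=a0-th; n=W('case',(H[0]+rr*np.cos(a),q[1],H[1]+rr*np.sin(a)-.019)); print(round(th,2),((n-prev)*100).round(2)); prev=n
```

```text
0.029893185618122625 [0.47688369 0.23380576 0.08431073] [-0.0819  0.0521  0.0843] [-3.   4.7  2.6]
0.1418589796628224 2.90456357445441
0.1 [0.35 0.2  1.36]
0.22 [0.6  0.34 1.63]
0.35 [0.77 0.43 1.53]
0.48 [0.94 0.52 1.41]
0.6 [1.08 0.61 1.27]
0.72 [1.21 0.68 1.1 ]
0.85 [1.32 0.74 0.92]
0.98 [1.41 0.79 0.72]
1.1 [1.48 0.83 0.52]
1.23 [1.52 0.85 0.3 ]
1.35 [1.54 0.86 0.08]
1.48 [ 1.54  0.86 -0.14]
1.6 [ 1.51  0.85 -0.36]
1.72 [ 1.46  0.82 -0.57]
```

Emit:
{"method": "play_rows", "body": {"commands": [[0.35, 0.2, 1.35, 0, 0, 0, 0], [0.6, 0.34, 1.63, 0, 0, 0, 0], [0.77, 0.43, 1.53, 0, 0, 0, 0], [0.94, 0.52, 1.41, 0, 0, 0, 0], [1.08, 0.61, 1.27, 0, 0, 0, 0], [1.21, 0.68, 1.1, 0, 0, 0, 0], [1.32, 0.74, 0.92, 0, 0, 0, 0], [1.41, 0.79, 0.72, 0, 0, 0, 0], [0, 0, 0, 0, 0, 0, 0]], "grip_force": 15}}

```text
time: 7.75
ee_pos: [0.5537, 0.2778, 0.1841]
eef_rot: [0.862, -0.506, -0.001, -0.001]
ft_force: [-3.3, 5.1, 4.9]
width: 0.0298
```

Run:
```python
from h import *
s=r.read_state();p=s['ee_pos'];q=inv('case',p);print(s['width'],p,q.round(4),s['ft_force'].round(1))
g=q+[0,0,.019];H=np.array([.056,.07]);v=np.array([g[0],g[2]])-H;print(np.hypot(*v),np.arctan2(v[1],v[0]))
rr=.142;a0=2.905;prev=p
for th in np.arange(1.1,1.75,.125):
    a=a0-th; n=W('case',(H[0]+rr*np.cos(a),q[1],H[1]+rr*np.sin(a)-.019)); print(round(th,2),((n-prev)*100).round(2)); prev=n
```

```text
0.029765230387666732 [0.55372006 0.27783906 0.18411636] [0.0067 0.053  0.1841] [-3.3  5.1  4.9]
0.1419654134859653 1.9257358219278575
1.1 [1.43 0.8  0.5 ]
1.23 [1.53 0.85 0.3 ]
1.35 [1.55 0.87 0.08]
1.48 [ 1.54  0.86 -0.14]
1.6 [ 1.52  0.85 -0.36]
1.72 [ 1.47  0.82 -0.57]
```

Emit:
{"method": "play_rows", "body": {"commands": [[1.43, 0.8, 0.5, 0, 0, 0, 0], [1.53, 0.85, 0.3, 0, 0, 0, 0], [1.55, 0.87, 0.08, 0, 0, 0, 0], [1.54, 0.86, -0.14, 0, 0, 0, 0], [1.52, 0.85, -0.36, 0, 0, 0, 0], [1.3, 0.73, -0.5, 0, 0, 0, 0], [0, 0, 0, 0, 0, 0, 0], [0, 0, 0, 0, 0, 0, 5.5], [0, 0, 0, 0, 0, 0, 5.5], [0, 0, 0, 0, 0, 0, 5.5], [0, 0, 4, 0, 0, 0, 5.5], [0, 0, 4, 0, 0, 0, 5.5], [0, 0, 4, 0, 0, 0, 5.5], [-2, -6, 0, 0, 0, 0, 5.5], [-2, -6, 0, 0, 0, 0, 5.5], [-2, -6, 0, 0, 0, 0, 5.5], [-2, -6, 0, 0, 0, 0, 5.5], [-2, -6, 0, 0, 0, 0, 5.5], [-2, -6, 0, 0, 0, 0, 5.5], [0, 0, 0, 0, 0, 0, 5.5]]}}

```text
time: 10.25
ee_pos: [0.523, -0.0376, 0.3018]
eef_rot: [0.859, -0.512, 0.001, 0.001]
ft_force: [0.4, 1.0, 0.8]
width: 0.0552
```

Run:
```python
from h import *
s=r.read_state();print(s['ee_pos'],s['ft_force'].round(1))
c=snap('scene','s3');t=snap('top','t3')
def z(i,x,y,w,h,W,H): return cv2.resize(i[y:y+h,x:x+w],(W,H),interpolation=cv2.INTER_CUBIC)
o=np.zeros((600,800,3),np.uint8);o[:400,:400]=z(t['img'],150,150,100,100,400,400);o[:400,400:]=z(c['img'],300,200,110,110,400,400)
o[400:,:400]=z(t['img'],260,105,150,150,200,200).repeat(1,0).repeat(1,1) if 0 else 0
o[400:,:300]=z(c['img'],120,0,300,200,300,200)
cv2.imwrite('pics/m4.png',o[:,:,::-1])
```

```text
[ 0.52299892 -0.03757609  0.30176247] [0.4 1.  0.8]
```

View pics/m4.png

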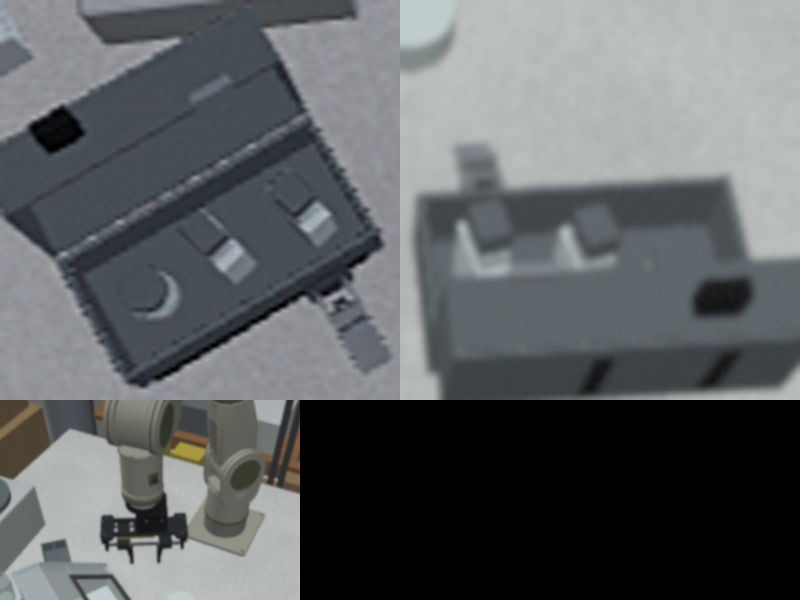

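The top crop shows the lid right up, with a flask at the latch end, a flask in the middle and the jar at the far end. In the top view the flask caps are at about (223,198) and (201,209). In the scene view they're at about (325,262) and (354.5,262).

Run:
```python
from h import *
t=load('t3');s=load('s3')
for n,a,b in(('end',(223.3,198.3),(324.8,261.9)),('mid',(201,209),(354.5,262.2))):
    b2=(b[0]-2,b[1]-1.5)
    print(n,'top',inv('case',onz(t,*a,.119)).round(4),'scene',inv('case',onz(s,*b2,.119)).round(4),'tri',inv('case',tri(t,a,s,b2)).round(4))
# tub rim outer corners in top z=.07
for u,m in(((150+383/4,150+240/4),(-.056,-.116)),((150+140/4,150+383/4),(-.056,.116))): print(inv('case',onz(t,*u,.07)).round(4),m)
# predicted overlay
def ov(c,off,sc,box,dx):
    x,y,w,h=box;i=cv2.resize(c['img'][y:y+h,x:x+w],None,fx=sc,fy=sc,interpolation=cv2.INTER_CUBIC)
    i=cv2.convertScaleAbs(i,alpha=1.8)
    for yc in(-.07,0.):
        for hx,hy,z,col in((.015,.012,.119,(255,0,0)),(.026,.013,.078,(0,255,0))):
            q=[proj(c,W('case',(a*hx,yc+b*hy,z)))+off-[x,y] for a,b in((1,1),(1,-1),(-1,-1),(-1,1))]
            cv2.polylines(i,[np.int32((np.array(q)+.5)*sc)],True,col,1)
    return i
o=np.hstack([ov(t,np.array([0,0]),8,(190,180,50,50),0),ov(s,np.array([2,1.5]),8,(312,240,50,50),0)])
cv2.imwrite('pics/m5.png',o[:,:,::-1])
```

```text
end top [-0.0033 -0.0725  0.119 ] scene [ 0.0036 -0.0712  0.119 ] tri [-0.0012 -0.0713  0.111 ]
mid top [0.0021 0.0023 0.119 ] scene [0.0085 0.0027 0.119 ] tri [0.0041 0.0036 0.1113]
[-0.0612 -0.1152  0.07  ] (-0.056, -0.116)
[-0.0633  0.1047  0.07  ] (-0.056, 0.116)
```

View pics/m5.png

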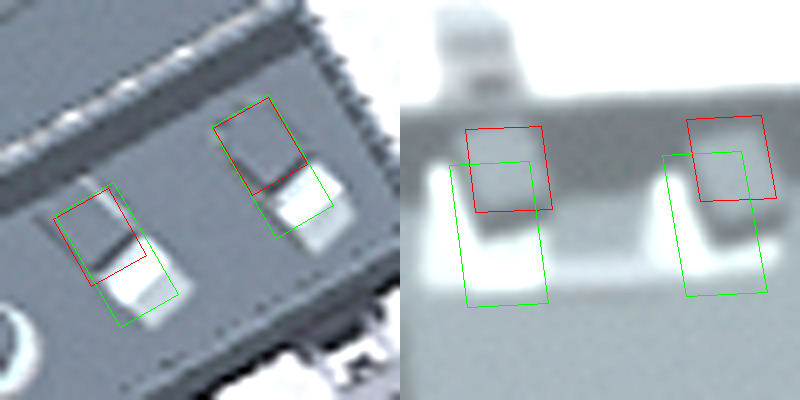

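The overlay shows nominal flask outlines within 1–2 mm of the observed ones in both views: end flask ≈(0.001,-0.072), middle ≈(0.003,0). The jar is the ring at the third place. I'll grip the caps with the tool tilted 30°, parallel to the port's normal.

```bash
cat >> h.py <<'E'
from scipy.spatial.transform import Rotation as Ro
def target(k,g,tilt=30):
    """TCP and orientation for grasp point g in frame k, tool tilted towards +x, jaws along y"""
    yaw=np.load('pose0.npz')[k][2]; t=np.radians(tilt)
    zt=np.array([np.sin(t),0,-np.cos(t)]);xt=np.array([0,-1,0.]);R=Ro.from_euler('z',yaw)*Ro.from_matrix(np.c_[xt,np.cross(zt,xt),zt])
    return W(k,g)+.019*R.as_matrix()[:,2],R
def go(k,g,tilt=30):
    s=r.read_state();p,R=target(k,g,tilt)
    print('shift cm',((p-s['ee_pos'])*100).round(2),'turn',(R*Ro.from_quat(s['eef_rot']).inv()).as_rotvec().round(3),'ee',s['ee_pos'].round(4),'F',s['ft_force'].round(1),'w',round(float(s['width']),4))
E
python3 -c "
from h import *
go('case',(.003,0,.2));go('case',(.003,0,.106))"
```

```text
shift cm [  6.08  26.62 -11.84] turn [ 0.255 -0.457  0.006] ee [ 0.524  -0.0318  0.3019] F [ 0.1 -0.4 -0.5] w 0.0551
shift cm [  6.08  26.62 -21.24] turn [ 0.255 -0.457  0.006] ee [ 0.524  -0.0318  0.3019] F [ 0.1 -0.4 -0.5] w 0.0551
```

Emit:
{"method": "play_rows", "body": {"commands": [[1.0, 5.3, 0, 0.051, -0.091, 0, 5], [1.3, 5.3, 0, 0.051, -0.091, 0, 5], [1.3, 5.3, 0, 0.051, -0.091, 0, 5], [1.3, 5.3, -2, 0.051, -0.091, 0, 5], [1.2, 5.4, -4, 0.051, -0.093, 0, 5], [0, 0, -3, 0, 0, 0, 5], [0, 0, -2.8, 0, 0, 0, 5], [0, 0, 0, 0, 0, 0, 5], [0, 0, 0, 0, 0, 0, 5]]}}

```text
time: 11.48
ee_pos: [0.5844, 0.2319, 0.1884]
eef_rot: [0.833, -0.489, 0.131, -0.224]
ft_force: [1.1, -0.3, 1.5]
width: 0.0502
```

```bash
python3 -c "
from h import *
go('case',(.003,0,.106));print(r.read_state()['joint_positions'].round(2))"
```

```text
shift cm [ 0.03  0.25 -9.89] turn [-0.002  0.     0.001] ee [0.5844 0.2319 0.1884] F [ 1.1 -0.3  1.5] w 0.0502
[ 0.52  0.11 -0.98  1.95  0.08  0.6  -1.54]
```

Emit:
{"method": "play_rows", "body": {"commands": [[0, 0.3, -3, 0, 0, 0, 5], [0, 0, -3, 0, 0, 0, 5], [0, 0, -2.4, 0, 0, 0, 5], [0, 0, -1.5, 0, 0, 0, 5], [0, 0, 0, 0, 0, 0, 5], [0, 0, 0, 0, 0, 0, 0], [0, 0, 0, 0, 0, 0, 0], [0, 0, 0, 0, 0, 0, 0], [0, 0, 0, 0, 0, 0, 0]], "grip_force": 15}}

```text
time: 12.6
ee_pos: [0.5845, 0.2337, 0.0887]
eef_rot: [0.832, -0.49, 0.131, -0.224]
ft_force: [-0.9, 1.4, 3.1]
width: 0.0251
```

```bash
python3 -c "
from h import *
go('case',(.003,0,.106));s=r.read_state();print(inv('case',s['ee_pos']).round(4))"
```

```text
shift cm [0.02 0.07 0.09] turn [-0.001  0.     0.003] ee [0.5845 0.2337 0.0887] F [-0.9  1.4  3.1] w 0.0251
[ 0.012  -0.0005  0.0887]
```

Emit:
{"method": "play_rows", "body": {"commands": [[0, 0, 1, 0, 0, 0, 0], [0, 0, 2, 0, 0, 0, 0], [0, 0, 4, 0, 0, 0, 0], [0, 0, 5, 0, 0, 0, 0], [0, 0, 5, 0, 0, 0, 0], [0, 0, 4, 0, 0, 0, 0], [0, 0, 0, 0, 0, 0, 0]], "grip_force": 20}}

```text
time: 13.48
ee_pos: [0.5853, 0.2342, 0.3018]
eef_rot: [0.832, -0.489, 0.133, -0.224]
ft_force: [0.6, -0.9, -1.9]
width: 0.0239
```

```bash
python3 -c "
from h import *
go('iso',(-.066,-.038,.3))
s=r.read_state();c=snap('scene','s4')
u=proj(c,s['ee_pos']).astype(int);print(u)
cv2.imwrite('pics/m6.png',cv2.resize(c['img'][u[1]-60:u[1]+60,u[0]-80:u[0]+80],(640,480),interpolation=cv2.INTER_CUBIC)[:,:,::-1])"
```

```text
shift cm [ -3.8  -41.53  -1.83] turn [ 0.002  0.004 -1.065] ee [0.5853 0.2342 0.3018] F [ 0.6 -0.9 -1.9] w 0.0239
[362 219]
```

View pics/m6.png

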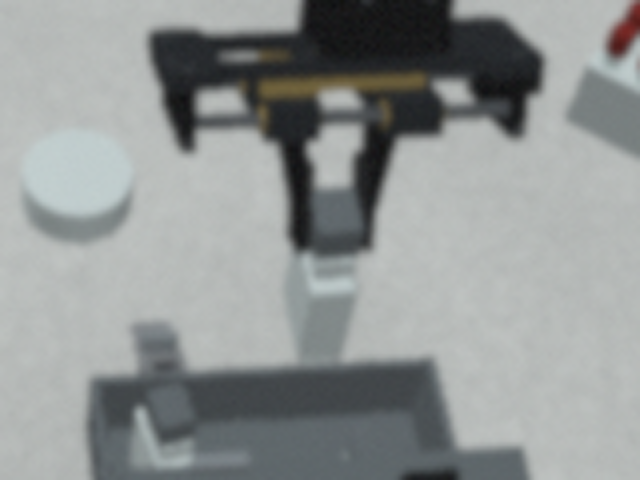

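The picture shows the flask held upright by its cap, with the second flask still in the case. Carrying it to above the port.

Emit:
{"method": "play_rows", "body": {"commands": [[0, -2.5, 0, 0, 0, -0.06, 0], [-0.4, -4.6, 0, 0, 0, -0.12, 0], [-0.5, -4.6, 0, 0, 0, -0.12, 0], [-0.5, -4.6, 0, 0, 0, -0.12, 0], [-0.5, -4.6, 0, 0, 0, -0.12, 0], [-0.5, -4.6, 0, 0, 0, -0.12, 0], [-0.5, -4.6, 0, 0, 0, -0.12, 0], [-0.5, -4.6, 0, 0, 0, -0.12, 0], [-0.4, -4.6, 0, 0, 0, -0.12, 0], [0, -2.2, 0, 0, 0, -0.045, 0], [0, 0, 0, 0, 0, 0, 0], [0, 0, 0, 0, 0, 0, 0]]}}

```text
time: 15.02
ee_pos: [0.5464, -0.1799, 0.2976]
eef_rot: [-0.47, 0.844, -0.225, 0.126]
ft_force: [0.7, 0.3, -0.9]
width: 0.0241
```

```bash
python3 -c "
from h import *
go('iso',(-.066,-.038,.3));print(r.read_state()['joint_positions'].round(2))
s=r.read_state();t=snap('top','t4');c=snap('scene','s5')
o=np.hstack([cv2.resize(i,(400,400),interpolation=cv2.INTER_CUBIC) for i in (t['img'][120:260,265:405],c['img'][130:260,150:280])])
cv2.imwrite('pics/m7.png',o[:,:,::-1])"
```

```text
shift cm [ 0.08 -0.12 -1.4 ] turn [-0.002 -0.    -0.003] ee [ 0.5464 -0.1799  0.2976] F [ 0.7  0.3 -0.9] w 0.0241
[ 1.1  -0.19 -0.86  1.9   0.03  0.87 -1.93]
```

View pics/m7.png

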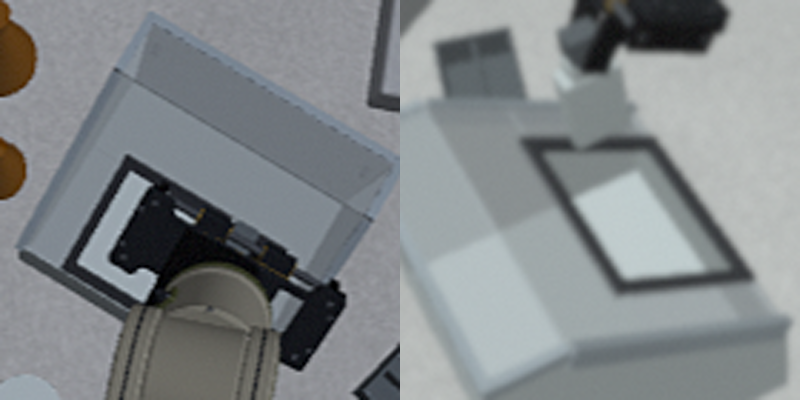

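The pictures show the flask over the port opening, with the frame clear of the path. Descending.

Emit:
{"method": "play_rows", "body": {"commands": [[0.1, -0.1, -1.5, 0, 0, 0, 0], [0, 0, -2.5, 0, 0, 0, 0], [0, 0, -2.5, 0, 0, 0, 0], [0, 0, -2.5, 0, 0, 0, 0], [0, 0, -2.5, 0, 0, 0, 0], [0, 0, -2.5, 0, 0, 0, 0], [0, 0, -2.5, 0, 0, 0, 0], [0, 0, -1, 0, 0, 0, 0], [0, 0, 0, 0, 0, 0, 0], [0, 0, 0, 0, 0, 0, 0]]}}

```text
time: 16.38
ee_pos: [0.5474, -0.1822, 0.1233]
eef_rot: [-0.469, 0.845, -0.226, 0.126]
ft_force: [0.2, 0.3, -1.7]
width: 0.0241
```

```bash
python3 -c "
from h import *
go('iso',(-.066,-.038,.112))
s=r.read_state();c=snap('scene','s6');t=snap('top','t6')
o=np.hstack([cv2.resize(i,(400,400),interpolation=cv2.INTER_CUBIC) for i in (t['img'][150:270,265:385],c['img'][150:250,170:270])])
cv2.imwrite('pics/m8.png',o[:,:,::-1])"
```

```text
shift cm [-0.01  0.1  -2.78] turn [-0.001  0.001 -0.001] ee [ 0.5474 -0.1822  0.1233] F [ 0.2  0.3 -1.7] w 0.0241
```

View pics/m8.png

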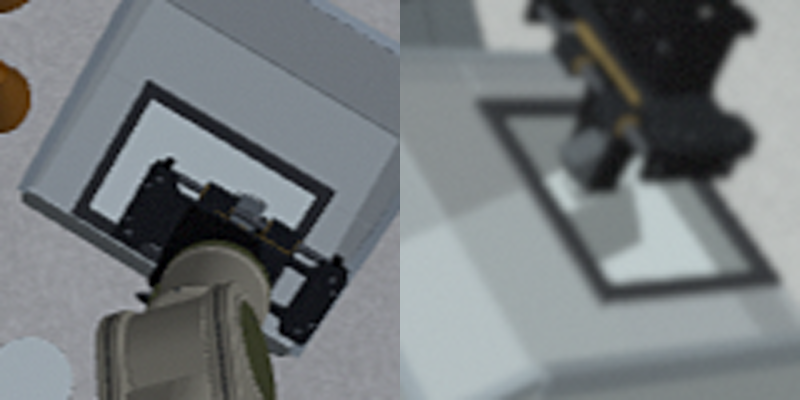

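The flask is well inside the opening and clear of the frame. Last 3 cm, gently.

Emit:
{"method": "play_rows", "body": {"commands": [[0, 0, -1, 0, 0, 0, 0], [0, 0, -0.8, 0, 0, 0, 0], [0, 0, -0.4, 0, 0, 0, 0], [0, 0, -0.2, 0, 0, 0, 0], [0, 0, 0, 0, 0, 0, 0], [0, 0, -0.1, 0, 0, 0, 0], [0, 0, -0.1, 0, 0, 0, 0], [0, 0, 0, 0, 0, 0, 0]]}}

```text
time: 17.48
ee_pos: [0.5472, -0.1825, 0.097]
eef_rot: [-0.469, 0.845, -0.226, 0.126]
ft_force: [-0.8, 0.2, -1.1]
width: 0.024
```

Emit:
{"method": "play_rows", "body": {"commands": [[0, 0, -0.1, 0, 0, 0, 0], [0, 0, 0, 0, 0, 0, 0], [0, 0, -0.1, 0, 0, 0, 0], [0, 0, 0, 0, 0, 0, 0]]}}

```text
time: 17.98
ee_pos: [0.5472, -0.1825, 0.095]
eef_rot: [-0.469, 0.845, -0.226, 0.126]
ft_force: [-0.4, -0.1, -1.5]
width: 0.0244
```

Emit:
{"method": "play_rows", "body": {"commands": [[0, 0, -0.1, 0, 0, 0, 0], [0, 0, 0, 0, 0, 0, 0], [0, 0, 0, 0, 0, 0, 0]]}}

```text
time: 18.35
ee_pos: [0.5474, -0.1825, 0.0943]
eef_rot: [-0.469, 0.845, -0.226, 0.126]
ft_force: [-0.6, 1.3, 1.5]
width: 0.0236
```

Contact felt: Fz changed by about 3 N. Releasing with a small opening and withdrawing.

Emit:
{"method": "play_rows", "body": {"commands": [[0, 0, 0, 0, 0, 0, 2.8], [0, 0, 0, 0, 0, 0, 3.6], [0, 0, 0, 0, 0, 0, 3.6], [0, 0, 0.5, 0, 0, 0, 3.6], [0, 0, 1.5, 0, 0, 0, 3.6], [0, 0, 3, 0, 0, 0, 3.6], [0, 0, 4, 0, 0, 0, 3.6], [0, 0, 5, 0, 0, 0, 3.6], [0, 0, 5, 0, 0, 0, 3.6], [0, 0, 0, 0, 0, 0, 3.6]]}}

```text
time: 19.6
ee_pos: [0.5492, -0.1826, 0.289]
eef_rot: [-0.468, 0.844, -0.229, 0.128]
ft_force: [-0.2, -0.2, -0.2]
width: 0.0365
```

```bash
python3 -c "
from h import *
go('case',(.001,-.072,.3));go('case',(.001,-.072,.106))
c=snap('scene','s7')
cv2.imwrite('pics/m9.png',cv2.resize(c['img'][130:260,150:280],(400,400),interpolation=cv2.INTER_CUBIC)[:,:,::-1])"
```

```text
shift cm [ 6.9  35.32 -0.54] turn [-1.000e-03  7.000e-03  1.067e+00] ee [ 0.5492 -0.1826  0.289 ] F [-0.2 -0.2 -0.2] w 0.0365
shift cm [  6.9   35.32 -19.94] turn [-1.000e-03  7.000e-03  1.067e+00] ee [ 0.5492 -0.1826  0.289 ] F [-0.2 -0.2 -0.2] w 0.0365
```

View pics/m9.png

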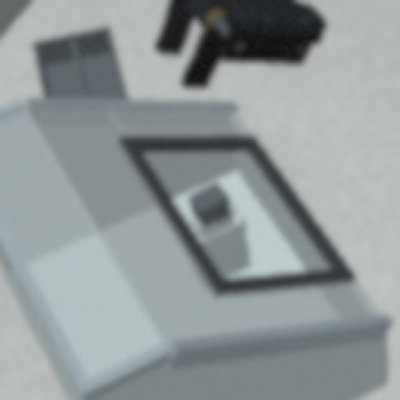

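The first flask stands upright inside. That was my 12th view, so the remaining checks will be numeric. Back to the case for the second flask.

Emit:
{"method": "play_rows", "body": {"commands": [[0, 1.8, 0, 0, 0, 0.06, 3.6], [0.8, 3.9, 0, 0, 0, 0.12, 4.5], [0.8, 3.9, 0, 0, 0, 0.12, 5], [0.9, 3.9, 0, 0, 0, 0.12, 5], [0.9, 3.9, 0, 0, 0, 0.12, 5], [0.9, 3.9, 0, 0, 0, 0.12, 5], [0.9, 3.9, 0, 0, 0, 0.12, 5], [0.9, 3.9, 0, 0, 0, 0.12, 5], [0.8, 3.9, 0, 0, 0, 0.12, 5], [0, 2.3, 0, 0, 0, 0.047, 5], [0, 0, -5, 0, 0, 0, 5], [0, 0, -3, 0, 0, 0, 5], [0, 0, 0, 0, 0, 0, 5], [0, 0, 0, 0, 0, 0, 5]]}}

```text
time: 21.4
ee_pos: [0.6166, 0.1707, 0.2053]
eef_rot: [0.833, -0.489, 0.131, -0.224]
ft_force: [0.0, -0.1, -0.0]
width: 0.05
```

```bash
python3 -c "
from h import *
go('case',(.001,-.072,.106))"
```

```text
shift cm [ 1.600e-01 -1.000e-02 -1.158e+01] turn [-0.001  0.     0.001] ee [0.6166 0.1707 0.2053] F [ 0.  -0.1 -0. ] w 0.05
```

Emit:
{"method": "play_rows", "body": {"commands": [[0.2, 0, -3, 0, 0, 0, 5], [0, 0, -3, 0, 0, 0, 5], [0, 0, -3, 0, 0, 0, 5], [0, 0, -1.8, 0, 0, 0, 5], [0, 0, -0.8, 0, 0, 0, 5], [0, 0, 0, 0, 0, 0, 5], [0, 0, 0, 0, 0, 0, 0], [0, 0, 0, 0, 0, 0, 0], [0, 0, 0, 0, 0, 0, 0], [0, 0, 0, 0, 0, 0, 0], [0, 0, 0, 0, 0, 0, 0]], "grip_force": 20}}

```text
time: 22.78
ee_pos: [0.6185, 0.1704, 0.0884]
eef_rot: [0.833, -0.489, 0.131, -0.223]
ft_force: [-0.3, -0.4, 2.5]
width: 0.0239
```

```bash
python3 -c "
from h import *
go('case',(.001,-.072,.106));s=r.read_state();print(inv('case',s['ee_pos']).round(4))"
```

```text
shift cm [-0.03  0.02  0.12] turn [-0.001 -0.     0.001] ee [0.6185 0.1704 0.0884] F [-0.3 -0.4  2.5] w 0.0239
[ 0.0107 -0.0723  0.0884]
```

Emit:
{"method": "play_rows", "body": {"commands": [[0, 0, 1, 0, 0, 0, 0], [0, 0, 2, 0, 0, 0, 0], [0, 0, 4, 0, 0, 0, 0], [0, 0, 5, 0, 0, 0, 0], [0, 0, 5, 0, 0, 0, 0], [0, 0, 4, 0, 0, 0, 0], [0, 0, 0, 0, 0, 0, 0]]}}

```text
time: 23.65
ee_pos: [0.6194, 0.1711, 0.3019]
eef_rot: [0.833, -0.488, 0.133, -0.224]
ft_force: [-0.3, -0.3, -1.1]
width: 0.0241
```

```bash
python3 -c "
from h import *
go('iso',(-.066,.038,.3))"
```

```text
shift cm [ -3.18 -28.78  -1.83] turn [ 0.002  0.004 -1.067] ee [0.6194 0.1711 0.3019] F [-0.3 -0.3 -1.1] w 0.0241
```

Emit:
{"method": "play_rows", "body": {"commands": [[0, -1, 0, 0, 0, -0.06, 0], [-0.4, -3.3, 0, 0, 0, -0.12, 0], [-0.4, -3.3, 0, 0, 0, -0.12, 0], [-0.4, -3.3, 0, 0, 0, -0.12, 0], [-0.4, -3.3, 0, 0, 0, -0.12, 0], [-0.4, -3.3, 0, 0, 0, -0.12, 0], [-0.4, -3.3, 0, 0, 0, -0.12, 0], [-0.4, -3.3, 0, 0, 0, -0.12, 0], [-0.4, -3.3, 0, 0, 0, -0.12, 0], [0, -1.4, 0, 0, 0, -0.047, 0], [0, 0, 0, 0, 0, 0, 0], [0, 0, 0, 0, 0, 0, 0]]}}

```text
time: 25.15
ee_pos: [0.586, -0.1166, 0.2975]
eef_rot: [-0.469, 0.844, -0.226, 0.126]
ft_force: [0.2, 0.2, -1.3]
width: 0.024
```

```bash
python3 -c "
from h import *
go('iso',(-.066,.038,.3))"
```

```text
shift cm [ 0.15 -0.01 -1.4 ] turn [-0.001 -0.001 -0.002] ee [ 0.586  -0.1166  0.2975] F [ 0.2  0.2 -1.3] w 0.024
```

Emit:
{"method": "play_rows", "body": {"commands": [[0.1, 0, -1.5, 0, 0, 0, 0], [0, 0, -2.5, 0, 0, 0, 0], [0, 0, -2.5, 0, 0, 0, 0], [0, 0, -2.5, 0, 0, 0, 0], [0, 0, -2.5, 0, 0, 0, 0], [0, 0, -2.5, 0, 0, 0, 0], [0, 0, -2.5, 0, 0, 0, 0], [0, 0, -1, 0, 0, 0, 0], [0, 0, 0, 0, 0, 0, 0]]}}

```text
time: 26.28
ee_pos: [0.5858, -0.1151, 0.1338]
eef_rot: [-0.472, 0.844, -0.224, 0.123]
ft_force: [-0.1, 0.8, -1.1]
width: 0.0241
```

Emit:
{"method": "play_rows", "body": {"commands": [[0, 0, -1, 0, 0, 0, 0], [0, 0, -0.8, 0, 0, 0, 0], [0, 0, -0.4, 0, 0, 0, 0], [0, 0, -0.2, 0, 0, 0, 0], [0, 0, 0, 0, 0, 0, 0], [0, 0, -0.1, 0, 0, 0, 0], [0, 0, -0.1, 0, 0, 0, 0], [0, 0, 0, 0, 0, 0, 0]]}}

```text
time: 27.28
ee_pos: [0.5861, -0.1175, 0.1105]
eef_rot: [-0.47, 0.845, -0.225, 0.123]
ft_force: [-0.0, -0.3, -0.4]
width: 0.0236
```

```bash
python3 -c "
from h import *
go('iso',(-.066,.038,.112));print(r.read_state()['joint_positions'].round(3))"
```

```text
shift cm [ 0.14  0.09 -1.5 ] turn [-0.001 -0.006 -0.001] ee [ 0.5861 -0.1175  0.1105] F [-0.  -0.3 -0.4] w 0.0236
[ 0.091  0.098 -0.144  2.103  0.573  0.581 -2.603]
```

Joint 7 has reached its range end (-2.6), which held the arm back. A small yaw the other way relieves it, and there is ample room in the opening.

Emit:
{"method": "play_rows", "body": {"commands": [[0, 0, 0, 0, 0, 0.04, 0], [0, 0, 0, 0, 0, 0.04, 0], [0, 0, 0, 0, 0, 0, 0]]}}

```text
time: 27.65
ee_pos: [0.5861, -0.1178, 0.1106]
eef_rot: [-0.503, 0.826, -0.22, 0.132]
ft_force: [0.5, 0.1, -0.5]
width: 0.0236
```

```bash
python3 -c "
from h import *
go('iso',(-.066,.038,.112));print(r.read_state()['joint_positions'].round(3))"
```

```text
shift cm [ 0.14  0.12 -1.51] turn [-0.    -0.006 -0.08 ] ee [ 0.5861 -0.1178  0.1106] F [ 0.5  0.1 -0.5] w 0.0236
[ 0.121  0.085 -0.146  2.117  0.514  0.535 -2.461]
```

Emit:
{"method": "play_rows", "body": {"commands": [[0, 0, -0.5, 0, -0.006, 0, 0], [0, 0, -0.4, 0, 0, 0, 0], [0, 0, -0.3, 0, 0, 0, 0], [0, 0, -0.1, 0, 0, 0, 0], [0, 0, 0, 0, 0, 0, 0]]}}

```text
time: 28.28
ee_pos: [0.5862, -0.1174, 0.0975]
eef_rot: [-0.502, 0.825, -0.221, 0.135]
ft_force: [0.6, 0.5, -1.2]
width: 0.0235
```

```bash
python3 -c "
from h import *
go('iso',(-.066,.038,.112));print(r.read_state()['joint_positions'].round(3))"
```

```text
shift cm [ 0.13  0.08 -0.2 ] turn [-0.    -0.    -0.081] ee [ 0.5862 -0.1174  0.0975] F [ 0.6  0.5 -1.2] w 0.0235
[ 0.114  0.103 -0.139  2.132  0.553  0.502 -2.504]
```

Emit:
{"method": "play_rows", "body": {"commands": [[0, 0, -0.1, 0, 0, 0, 0], [0, 0, -0.1, 0, 0, 0, 0], [0, 0, 0, 0, 0, 0, 0], [0, 0, -0.1, 0, 0, 0, 0], [0, 0, 0, 0, 0, 0, 0]]}}

```text
time: 28.9
ee_pos: [0.5862, -0.1175, 0.0945]
eef_rot: [-0.502, 0.825, -0.221, 0.135]
ft_force: [0.3, 0.6, -0.4]
width: 0.0236
```

Emit:
{"method": "play_rows", "body": {"commands": [[0, 0, -0.1, 0, 0, 0, 0], [0, 0, 0, 0, 0, 0, 0], [0, 0, 0, 0, 0, 0, 0]]}}

```text
time: 29.28
ee_pos: [0.5867, -0.1177, 0.0944]
eef_rot: [-0.502, 0.825, -0.221, 0.135]
ft_force: [-3.0, -0.6, 5.9]
width: 0.0238
```

Contact. Releasing and withdrawing slowly, so the joints stay clear of their limits.

Emit:
{"method": "play_rows", "body": {"commands": [[0, 0, 0, 0, 0, 0, 2.8], [0, 0, 0, 0, 0, 0, 3.6], [0, 0, 0, 0, 0, 0, 3.6], [0, 0, 0.5, 0, 0, 0, 3.6], [0, 0, 1.5, 0, 0, 0, 3.6], [0, 0, 2, 0, 0, 0, 3.6], [0, 0, 2.5, 0, 0, 0, 3.6], [0, 0, 2.5, 0, 0, 0, 3.6], [0, 0, 0, 0, 0, 0, 3.6]]}}

```text
time: 30.4
ee_pos: [0.5875, -0.1174, 0.1863]
eef_rot: [-0.502, 0.825, -0.222, 0.136]
ft_force: [0.4, 0.4, -0.2]
width: 0.0357
```

```bash
python3 -c "
from h import *
go('iso',(-.066,.038,.3));print(r.read_state()['joint_positions'].round(3))"
```

```text
shift cm [0.   0.07 9.72] turn [ 0.     0.004 -0.081] ee [ 0.5875 -0.1174  0.1863] F [ 0.4  0.4 -0.2] w 0.0357
[ 0.133 -0.016 -0.152  2.045  0.386  0.676 -2.317]
```

Emit:
{"method": "play_rows", "body": {"commands": [[0, 0, 4, 0, 0, 0, 3.6], [0, 0, 5, 0, 0, 0.1, 3.6], [0, 0, 4, 0, 0, 0.1, 3.6], [-2, 0, 2, 0, 0, 0.1, 3.6], [-4, 0, 0, 0, 0, 0.1, 3.6], [-4, 0, 0, 0, 0, 0, 3.6], [-4, 0, 0, 0, 0, 0, 3.6], [0, 0, 0, 0, 0, 0, 3.6], [0, 0, 0, 0, 0, 0, 3.6]]}}

```text
time: 31.52
ee_pos: [0.4465, -0.1174, 0.3333]
eef_rot: [-0.656, 0.709, -0.19, 0.176]
ft_force: [0.5, 0.7, 0.6]
width: 0.0361
```

Run:
```python
from h import *
s=r.read_state();print(s['ee_pos'],s['joint_positions'].round(2))
c=snap('scene','s8');t=snap('top','t8');c0=load('scene0');t0=load('top0');t3=load('t3')
# cap masks inside the port in scene: dark blobs on bright floor
# compare nominal upright cap tops (z .125) & blobs
g=c['img'].max(2).astype(int);
port=np.int32([proj(c,W('iso',(x,y,.14+(x+.065)*.577)))+[2,1.5] for x,y in((-.112,-.08),(-.112,.08),(-.018,.08),(-.018,-.08))])
m=np.zeros(g.shape,np.uint8);cv2.fillPoly(m,[port],1)
b=((g<115)&(m>0)).astype(np.uint8);n,l,st,ce=cv2.connectedComponentsWithStats(b)
for i in range(1,n):
    if st[i,4]>15: print('blob',st[i],ce[i].round(1), inv('iso',onz(c,ce[i][0]-2,ce[i][1]-1.5,.115)).round(3))
for y in(-.038,.038): print('pred cap',y,proj(c,W('iso',(-.066,y,.112)))+[2,1.5])
# changes elsewhere vs start
for nm,a,bb in(('top',t0,t),('scene',c0,c)):
    d=(cv2.GaussianBlur(cv2.absdiff(a['img'],bb['img']).max(2),(5,5),0)>25).astype(np.uint8)
    n,l,st,ce=cv2.connectedComponentsWithStats(d);print(nm,[st[i].tolist() for i in range(1,n) if st[i,4]>25])
# jar region vs t3 and lid
d=cv2.absdiff(t3['img'],t['img']).max(2)[150:255,150:250];print('case region diff vs t3: px>40',(d>40).sum()); ys,xs=np.where(d>40);print(xs.min()+150,xs.max()+150,ys.min()+150,ys.max()+150)
jx=proj(t,W('case',(0,.07,.061)));print('jar px',jx,d[int(jx[1])-156:int(jx[1])-144,int(jx[0])-156:int(jx[0])-144].max())
```

```text
[ 0.44648776 -0.11737928  0.33331118] [ 0.16 -0.47  0.03  2.08 -0.05  1.01 -1.44]
blob [196 180  10  15  23] [200.6 186.5] [-0.031 -0.1    0.115]
blob [213 191  12  13 102] [218.4 197.2] [-0.057 -0.038  0.115]
blob [215 208  29  14 159] [231.6 214.5] [-0.06   0.035  0.115]
pred cap -0.038 [221.44320381 196.38174112]
pred cap 0.038 [234.25350481 214.7977094 ]
top [[143, 156, 82, 90, 2416], [197, 193, 18, 24, 135], [305, 199, 15, 21, 180], [172, 205, 23, 26, 180], [184, 205, 63, 42, 532], [324, 209, 19, 20, 209], [284, 238, 100, 182, 11456], [453, 302, 107, 118, 7438], [247, 386, 58, 34, 1009]]
scene [[128, 0, 19, 5, 71], [117, 0, 68, 65, 1972], [218, 0, 84, 126, 4636], [319, 0, 23, 5, 75], [322, 0, 29, 94, 1138], [362, 0, 29, 40, 610], [365, 18, 3, 10, 26], [332, 45, 45, 49, 1045], [370, 49, 14, 35, 187], [211, 189, 30, 32, 547], [310, 224, 108, 89, 4440], [304, 241, 15, 13, 170], [350, 253, 24, 9, 182], [309, 255, 33, 9, 264], [382, 277, 14, 10, 107]]
case region diff vs t3: px>40 98
202 232 201 219
jar px [185.62236795 223.24030411] 6
```

```bash
python3 -c "
from bench import r
print(r.close_job())"
```

```text
the job is handed in; nothing more can be done
None
```

I handed the job in at about 31.5 s: latch flipped open, lid lifted to about 1.7 rad and left there, and both flasks set down inside the isolator. Each flask went straight down through the port and was lowered in 1 mm steps. On contact the force changed by about 3 N for the first and 6 N for the second.

**Flasks:** in the last scene picture both caps are where upright flasks should show them, at about (-57, -38) and (-60, +35) mm in the isolator frame. I saw the first one upright in a picture. For the second I only have this numeric check, because I had used up the 12 views.

**Jar and bystanders:** the jar's patch of the top picture matches the one taken just after the lid was opened. Compared with the start, only the arm, the case and lid, and the port's inside changed in the pictures, so no bystander appears moved.

**Port frame:** I saw no contact, and the wrist forces stayed within a few newtons on both passes.

**Problems and disagreements:**
- **Joint 7:** during the second descent it ran to its range end, reading -2.603 against -2.6. I backed it off with a small turn, so that flask stands about 5° off the isolator's axes but upright. If that reading counts as passing the range, the job fails on it.
- **Cameras:** the scene camera read about 2 px off the top camera. I corrected for this using the known gripper position.

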